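Set the retaining cap in the microscope's lamp box

ROBOT

A 6-joint arm with a two-finger parallel gripper is mounted at the origin on the work surface. World frame = base frame: x ahead of the robot, y to its left, z up, the work surface at z = 0. Lengths are in m, angles in rad, forces in N, time in s.
With the tool pointing down it reaches from about 0.225 to 0.875 m from the base axis. Payload 3.4 kg.
Tool frame: the origin (TCP) lies between the finger pads; the fingertips stand 17 mm ahead of it and the grasp point (between the pads) lies 2 mm behind it; y points along the fingers, z is the direction in which the jaws open and shut, and the axes are right-handed (so a half turn about y gives the same grasp; the last joint's range is limited). The gripper opens to 85 mm and grips with 20 to 120 N. Pads are 22 mm wide; open, the fingers measure 114 mm over their backs; the gripper's body (76 mm by 85 mm) begins 54 mm behind the grasp point. The pads swing forward as they close: fully open they stand 13 mm farther back than shut.
Start: joints at [1.123, 0.276, 1.505, -0, 1.361, -0.121], TCP at [0.185, 0.545, 0.224] pointing down, gripper open.
Joint ranges: [-2.89, 2.89], [-0.75, 2.08], [0.22, 2.7], [-1.18, 4.32], [0.11, 2.71], [-2.7, 2.7]. Speed limits (rad/s): [2.57, 2.57, 3.14, 3.14, 3.14, 3.14].

INTERFACE

Orientations are given as a unit quaternion [w, x, y, z].
In Python, from rig import manip, get_image, camera_model, sign_off, spot_in, silhouettes, spot_point gives the robot as it stands.
- The arm moves only by the tool jog_arm, never from a script. Its argument "targets" is a list of rows, each a list of 3 entries, a list of its own where there are three numbers: the finger opening in m, from 0 to 0.0854, then the shift along the world's x, y, z in m, then the turn about the world's z in rad. In form: [[claw, [x, y, z], spin], ...]. A call has 1 to 10 rows; each row shifts and turns the commanded pose from where the row before left it; what a row does not reach is not made up. A row lasts 1/8 s, in which the tool goes at most 62.5 mm and 10.7 degrees, less where a joint would pass 70% of its speed; a pose out of reach is approached as far as the arm can. A call with a gripper value outside its range is refused whole. The fingers move at their own pace and stop on an object; "force" is the grip in N (left out, the last holds). Time passes only in rows, so rows that do not move let the fingers close. It gives the time, the measured TCP pose, the force and the opening at its end, in the units of the state.
- manip.get_state(): the state, without advancing time (a new reading comes with each control period).
- get_image(name): name is "scene" or "top"; returns (picture, depth): 400x640x3 uint8, red, green, blue; 400x640 float32, m along the optical axis (not along the pixel's ray), 0 where there is no reading.
- camera_model(name): a dict with "mtx" (3x3 intrinsics, pixels), "distortion" ([k1, k2, p1, p2, k3] as OpenCV has them; the pictures are not rectified), "world_from_camera" (4x4, takes a point from camera to world coordinates). Camera axes: x right, y up, looking along -z (the intrinsics and any distortion apply to the point x, -y, -z); pixel columns grow to the right and rows downward; lengths in m; the calibration is good to about 2 mm. A picture is of the moment at which its call begins. camera_model takes no time and is no camera call.
- sign_off(): hands the job in, once; it reports no verdict.
Trained networks look in the newest picture that a camera, given by its name, has taken for a name from the list of things; names that differ only in an ending like _2 or _b are one class to them, and where a whole thing is asked for, a point or a joint stands for the part that bears it (a point fixed in the world has none). Each returns a list of dicts, best first, with "score" (0 to 1); they miss things now and then, are a little off and sometimes report something else, mostly with a low value. They report only what shows in the picture. A call takes as long as a camera call. They do not tell look-alikes from the thing itself.
- spot_in(name, camera): "position" ([column, row] in pixels, amid what is visible of it).
- silhouettes(name, camera): "mask" (400x640 bool, what is visible of it) and "position" ([column, row] in pixels, amid what is visible of it).
- spot_point(name, camera): "position" ([column, row] in pixels: a listed point, or the origin of a listed thing).
The state is a dict: "clock": time; "qpos": joint angles; "qd": joint speeds; "effort": joint torques, N m; "position": TCP position; "ee_rot": TCP orientation; "contact_force": force on the tool from outside, world axes, zero at the start; "moment": the same for the moment, N m; "width": finger opening in m.
Only numpy, scipy, OpenCV 4.12 (cv2) and the standard library are available. Lean on these libraries where they do the work, as an engineer would, in place of code of your own. Each camera call takes 0.05 s, during which the arm holds its last target.

TASK

Lever open the hinged cover of the white lamp box with the flat pry blade, swing it all the way back until it rests on its stop, and put the blade down on the desk. Then screw the round knurled cap inside the box clockwise until it bottoms out, back it off a quarter turn so that the bulb under it can be centred, and finish with the gripper still closed on the cap, holding it there; do not let go. Leave the other things on the desk where they are.

Things in the scene. Friction and masses are not known exactly. Their poses are not given: they have to be found in the camera images.
- lamp_box: Fixed white metal box, open-topped under its cover: 170 x 170 mm outside, 75 mm high, walls 10 mm, floor 6 mm. Origin: centre of the underside, on the desk; z up. The cover is hinged along its +y wall; the blade slot is in its -y wall. Inside, only the lamp socket with the cap stands at the centre (plus flat terminals under 17 mm high near the walls), so there is room for fingers all round the cap.
- slot (a point): Middle of the mouth of the slot on the outer face of the box's -y wall, halfway up the slot: 60 mm wide along the box's x, 12 mm high (63 to 75 mm above the desk), cut right through the 10 mm wall just under the cover. A blade goes in along the box's +y; too low for a fingertip. Same axes as the box.
- cover_hinge (a point): Middle of the cover's hinge line (parallel to the box's x), on top of the +y wall, 75 mm above the desk. The axes turn with the cover: -y points from hinge to free edge.
- cover (a joint): Angle of the cover: flat white plate 170 x 170 x 6 mm, 0.14 kg, lying on the rim without overhang at 0; grows as the free (-y) edge lifts, 1.57 upright, 2.1 at its stop. No catch, little friction: left alone it falls shut below about 1.45 and falls open to the stop, slowly, beyond about 1.7.
- cap_top (a point): Centre of the flat top of the cap: a steel knurled round cap, 40 mm in diameter, 22 mm high, on a vertical thread at the centre of the box. Bottomed out, its top is 58 mm and its underside 36 mm above the desk. A straight raised rib (17 x 4 mm, 2 mm high) runs from the centre to the rim along this point's +x.
- cap (a joint): How far the cap is unscrewed, in rad: 0 = bottomed out (hard stop; the rib then points along the box's +x), grows when turned counter-clockwise seen from above, rising 4 mm per full turn. It starts already on the thread, 1.5 to 3.0 rad from the bottom; turning drag about 0.06 N m, and it stays where it is left.
- blade: Flat pry blade lying on the desk along its own x, tip to +x. Wooden handle 120 mm long (x from -60 to +60 mm), 14 mm wide, 14 mm high; then a steel blade 22 mm wide, 3 mm thick, at mid-height of the handle (its middle 7 mm above the underside), reaching to x = +160 mm. Origin: centre of the underside of the handle; 0.09 kg; balance point about 25 mm ahead of the origin.
- blade_tip (a point): Middle of the blade's front edge, 160 mm ahead of the blade's origin and 7 mm above its underside. Unlisted fixed things near the work (slide tray, calculator, notebook) are under 20 mm high; two wooden cases up to 100 mm high stand along the desk edge beyond x = 0.80 m.
- dish: Bystander, not to be disturbed: low glass dish, 84 mm across, 16 mm high. Origin: centre of the underside.
- jar: Bystander, not to be disturbed: brown glass jar, 52 mm across, 75 mm high. Origin: centre of the underside.
- mouse: Bystander, not to be disturbed: round black computer mouse, 62 mm across, 31 mm high. Origin: centre of the underside.
- eyepiece: Bystander, not to be disturbed: loose microscope eyepiece standing upright, 38 mm across, 50 mm high. Origin: centre of the underside.
Mind the look-alikes: they are no part of the job. Leave any green or pink look-alike of the lamp_box alone.

How it is judged:
On the way, in this order (a step that is already met when the one before it is completed fails the run):
1. the cover is lifted past 0.3 rad by the blade, the fingers not touching it (value of joint cover above 0.3 rad and contact force between blade and cover above 0.15 N and contact force between the fingers and cover below 0.2 N), for 0.05 s.
2. the cover is swung back onto its stop (over 1.9 rad) (value of joint cover above 1.9 rad), for 0.1 s.
3. the cap is screwed down to the bottom (under 0.07 rad) by the fingers (value of joint cap below 0.07 rad and contact force between the fingers and cap above 1 N), for 0.1 s.
At the end, for the whole second after the job is handed in: The cap stands 1.57 rad (within 0.3) from its bottom, gripped by the fingers with more than 3 N; the cover is still back (over 1.7 rad); the blade lies on the desk (underside below 25 mm) and is not touched by the fingers (value of joint cap between 1.27 and 1.87 rad and contact force between the fingers and cap above 3 N and value of joint cover above 1.7 rad and height (world z) of blade below 0.025 m and contact force between the fingers and blade below 0.2 N); the arm keeps its last pose, push and grip.
It fails at once if another thing on the desk is shifted by more than 30 mm (distance of any of dish, jar, mouse, eyepiece from where it was at the start of the episode above 0.03 m).
It also fails if it takes over 61 s, if anything falls off the work surface, if the arm or the gripper's body presses on something with over 40 N, if the wrist force passes 120 N, or if a joint passes its speed limit or range.

## Working session

There is one attempt and no reset: what is moved stays moved. The work goes in short steps, Python scripts to look and compute and a tool call to move; the robot and the scene stay as the last step left them, time stands still between calls to the robot, and variables do not carry over. Pictures are saved under pics/ and viewed, and the job is handed in when it is done.

Besides the shell and the picture viewer there is one more tool, called after "Call:" as name(argument=value, ...) on one line, values as JSON. jog_arm: Moves the arm, as the interface text tells. Its arguments: {"type":"object","properties":{"targets":{"type":"array","items":{"type":"array"}},"force":{"type":"number"}},"required":["targets"]}

```bash
mkdir -p pics; ls; python3 - <<'E'
from rig import manip, get_image, camera_model
import cv2
print(manip.get_state())
for n in ("scene","top"):
    p,d=get_image(n); cv2.imwrite(f"pics/{n}0.png",p[:,:,::-1])
    print(n,camera_model(n))
E
```

```text
pics
{'clock': 0.0, 'qpos': array([ 1.12301146e+00,  2.76576355e-01,  1.50611044e+00,  1.03812831e-05,
        1.36069126e+00, -1.20977402e-01]), 'qd': array([-0.00065536,  0.00070801,  0.00016816,  0.0008684 ,  0.00062781,
       -0.00023003]), 'effort': array([ 1.51630491e-05, -4.16778910e+01, -2.45811009e+01,  2.41771966e-05,
        1.08595702e-02, -7.06936248e-06]), 'position': array([0.1843461 , 0.54409075, 0.22335939]), 'ee_rot': array([-0.69708234,  0.69829209, -0.11521165,  0.11485056]), 'contact_force': array([-0.68505126,  0.20675901, -0.05500834]), 'moment': array([ 0.01243119, -0.00413294, -0.0304159 ]), 'width': 0.08511590545454449}
scene {'mtx': array([[475.28999146,   0.        , 322.30489252],
       [  0.        , 475.28999146, 201.34625021],
       [  0.        ,   0.        ,   1.        ]]), 'distortion': array([-0.0206653,  0.       ,  0.       ,  0.       ,  0.       ]), 'world_from_camera': array([[ 0.86885749, -0.37552959,  0.3225898 ,  0.99150956],
       [ 0.4949921 ,  0.64800744, -0.57885161, -0.82473485],
       [ 0.00833531,  0.66261896,  0.7489103 ,  1.29015848],
       [ 0.        ,  0.        ,  0.        ,  1.        ]])}
top {'mtx': array([[360.86065586,   0.        , 319.06148595],
       [  0.        , 360.86065586, 204.14569273],
       [  0.        ,   0.        ,   1.        ]]), 'distortion': array([-0.08181854,  0.        ,  0.        ,  0.        ,  0.        ]), 'world_from_camera': array([[ 1.58429162e-02,  9.84863456e-01, -1.72606414e-01,
         3.20165889e-01],
       [-9.99874479e-01,  1.56343605e-02, -2.56779141e-03,
         1.27738074e-01],
       [ 1.69666966e-04,  1.72625429e-01,  9.84987529e-01,
         1.01886958e+00],
       [ 0.00000000e+00,  0.00000000e+00,  0.00000000e+00,
         1.00000000e+00]])}
```

View pics/scene0.png

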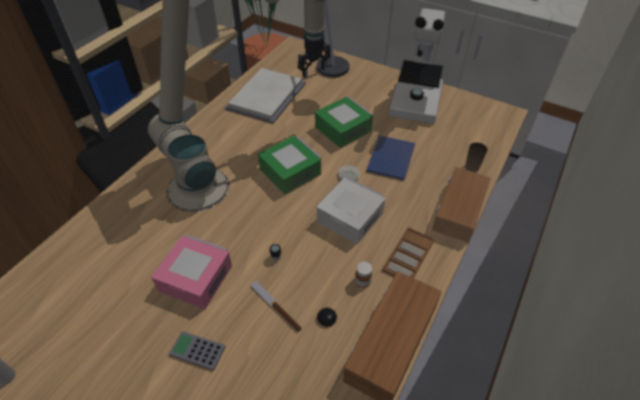

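View pics/top0.png

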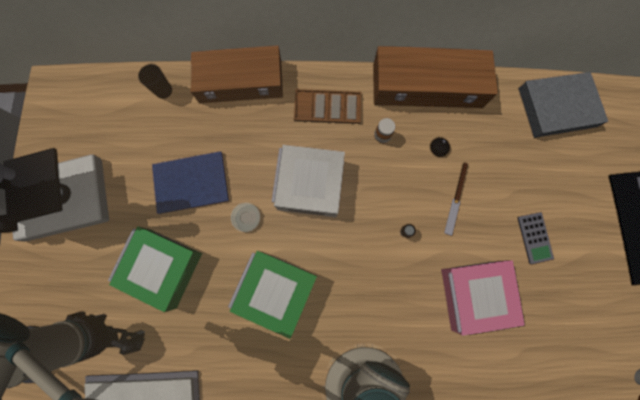

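```bash
cat > h.py <<'E'
import numpy as np, cv2
from rig import manip, get_image, camera_model, spot_in, silhouettes, spot_point
def ray(cam,uv):
    m=camera_model(cam); K=m["mtx"]; D=np.array(m["distortion"]); T=m["world_from_camera"]
    n=cv2.undistortPoints(np.array(uv,float).reshape(-1,1,2),K,D).reshape(-1,2)
    d=np.c_[n[:,0],-n[:,1],-np.ones(len(n))]@T[:3,:3].T
    return T[:3,3],d
def at_z(cam,uv,z):
    o,d=ray(cam,uv); return o+d*((z-o[2])/d[:,2])[:,None]
def cloud(cam,depth,mask):
    r,c=np.nonzero(mask&(depth>0)); o,d=ray(cam,np.c_[c,r]); return o+d*depth[r,c][:,None]
def proj(cam,P):
    m=camera_model(cam);T=np.linalg.inv(m["world_from_camera"]);p=np.atleast_2d(P)@T[:3,:3].T+T[:3,3]
    p=p*[1,-1,-1]; return cv2.projectPoints(p,np.zeros(3),np.zeros(3),m["mtx"],np.array(m["distortion"]))[0].reshape(-1,2)
E
python3 - <<'E'
from h import *
np.set_printoptions(precision=4,suppress=True)
D={c:get_image(c) for c in("top","scene")}
Z=dict(slot=.069,cover_hinge=.075,blade=0.,blade_tip=.007,dish=0,jar=0,mouse=0,eyepiece=0,lamp_box=0)
for n in Z:
  for c in D:
    for r in spot_point(n,c)[:4]: print(n,c,r["score"],r["position"],at_z(c,r["position"],Z[n])[0])
for c in D:
  for n in("lamp_box","blade"):
   for r in silhouettes(n,c)[:4]:
    m=r["mask"];P=cloud(c,D[c][1],m)
    print(n,c,r["score"],m.sum(),P.mean(0),P.min(0),P.max(0))
    if n=="lamp_box":
      Q=P[(P[:,2]>.076)]; 
      if len(Q)>20: print("rect",cv2.minAreaRect(Q[:,:2].astype(np.float32)),Q[:,2].mean())
    else: print("rect",cv2.minAreaRect(P[:,:2].astype(np.float32)),cv2.fitLine(P[:,:2].astype(np.float32),2,0,.01,.01).ravel())
print(manip.get_state()["clock"])
E
```

```text
slot top 0.74 [304.9, 309.6] [0.212  0.1621 0.069 ]
slot top 0.73 [179.6, 282.5] [0.2727 0.4917 0.069 ]
slot top 0.67 [342.9, 183.5] [0.5443 0.0667 0.069 ]
slot top 0.63 [515.3, 290.7] [ 0.2626 -0.392   0.069 ]
slot scene 0.95 [176.6, 288.9] [ 0.2644 -0.3957  0.069 ]
slot scene 0.76 [327.1, 125.0] [0.2802 0.4832 0.069 ]
slot scene 0.68 [338.1, 222.3] [0.5564 0.065  0.069 ]
slot scene 0.61 [270.5, 169.4] [0.2252 0.1595 0.069 ]
cover_hinge top 0.94 [457.9, 299.5] [ 0.2412 -0.2324  0.075 ]
cover_hinge top 0.87 [121.5, 254.3] [0.3416 0.6543 0.075 ]
cover_hinge top 0.77 [242.5, 280.4] [0.2828 0.3245 0.075 ]
cover_hinge top 0.74 [308.2, 184.9] [0.5375 0.1601 0.075 ]
cover_hinge scene 0.86 [364.0, 185.9] [0.5591 0.2511 0.075 ]
cover_hinge scene 0.83 [357.8, 107.2] [0.3374 0.6414 0.075 ]
cover_hinge scene 0.73 [309.5, 147.0] [0.2896 0.3296 0.075 ]
blade top 0.93 [458.4, 182.9] [ 0.5685 -0.2774  0.    ]
blade scene 0.85 [284.3, 316.1] [ 0.5641 -0.2822  0.    ]
blade_tip top 0.8 [450.1, 234.7] [ 0.4154 -0.2428  0.007 ]
blade_tip scene 0.68 [250.6, 284.0] [ 0.4156 -0.2447  0.007 ]
dish top 0.94
[... 2796 characters left out ...]
68 3846 [ 0.2644 -0.3228  0.0676] [ 0.1191 -0.4088 -0.0062] [ 0.3463 -0.1891  0.0893]
rect ((0.24945831298828125, -0.3089390993118286), (0.1735205352306366, 0.18092623353004456), 7.897945880889893) 0.08020690731602631
blade scene 0.81 428 [ 0.5179 -0.2682  0.0091] [ 0.4191 -0.3066 -0.0031] [ 0.6302 -0.2281  0.0194]
rect ((0.5240085124969482, -0.268016517162323), (0.024525992572307587, 0.22176221013069153), 73.79019927978516) [ 0.9542 -0.2993  0.5179 -0.2682]
blade scene 0.72 2977 [0.5655 0.1387 0.0655] [ 0.4277  0.0582 -0.0088] [0.6504 0.3287 0.0924]
rect ((0.539126992225647, 0.19531163573265076), (0.2565971314907074, 0.21903732419013977), 84.68494415283203) [0.2299 0.9732 0.5655 0.1387]
1.3
```

```bash
python3 - <<'E'
import cv2
t=cv2.imread("pics/top0.png");s=cv2.imread("pics/scene0.png")
a=cv2.resize(t[135:225,265:365],None,fx=4,fy=4,interpolation=3);b=cv2.resize(s[170:250,305:400],(400,337),interpolation=3)
b=cv2.copyMakeBorder(b,0,a.shape[0]-b.shape[0],0,0,0)
cv2.imwrite("pics/z0.png",cv2.hconcat([a,b]))
E
```

```text
(no output)
```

View pics/z0.png

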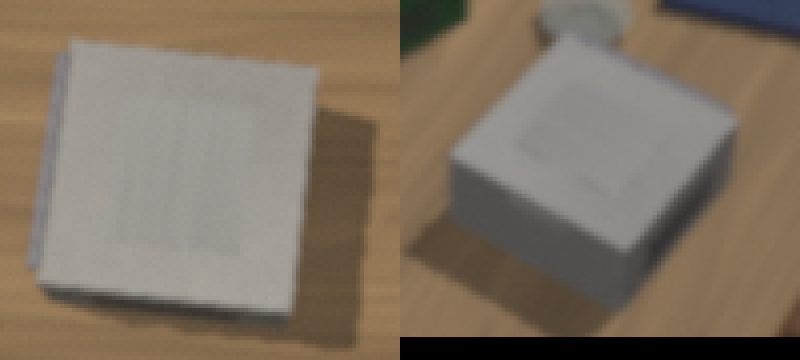

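```bash
python3 - <<'E'
from h import *
from scipy.spatial.transform import Rotation as R
np.set_printoptions(precision=4,suppress=True)
s=manip.get_state(); print(s["position"]);M=R.from_quat(s["ee_rot"],scalar_first=True).as_matrix();print(M)
print("jaw deg",np.degrees(np.arctan2(M[1,2],M[0,2])))
p,d=get_image("top")
for c in("top","scene"):
  if c=="scene": p,d=get_image("scene")
  for r in silhouettes("lamp_box",c):
    P=cloud(c,d,r["mask"]); P=P[P[:,2]>.072]
    if P[:,0].mean()<.45: continue
    th=np.radians(-6);ax=np.array([np.cos(th),np.sin(th)]);ay=np.array([-ax[1],ax[0]])
    for lo in(.072,.078):
      Q=P[P[:,2]>lo]; a=Q[:,:2]@ax;b=Q[:,:2]@ay
      q=[np.percentile(v,[.5,99.5]) for v in(a,b)]; mid=[v.mean() for v in q]
      print(c,lo,q,"centre",ax*mid[0]+ay*mid[1])
  for r in silhouettes("blade",c)[:1]:
    P=cloud(c,d,r["mask"]);P=P[np.abs(P[:,2])<.03]
    for nm,Q in(("handle",P[P[:,0]>.52]),("steel",P[P[:,0]<.5])):
      print(c,nm,len(Q),Q.mean(0),cv2.fitLine(Q[:,:2].astype(np.float32),2,0,.01,.01).ravel())
    print(P[P[:,0]>.6].mean(0), P[P[:,0]<.435].mean(0))
E
```

```text
[0.1846 0.5446 0.2242]
[[ 0.9471 -0.      0.321 ]
 [-0.321   0.0001  0.9471]
 [-0.     -1.      0.0001]]
jaw deg 71.27566331659803
top 0.072 [array([0.4502, 0.6191]), array([0.1295, 0.3048])] centre [0.5544 0.16  ]
top 0.078 [array([0.4509, 0.6189]), array([0.1296, 0.3049])] centre [0.5547 0.1601]
top 0.072 [array([0.6902, 0.7337]), array([0.0003, 0.0424])] centre [ 0.7103 -0.0532]
top 0.078 [array([0.7017, 0.7293]), array([0.0007, 0.0357])] centre [ 0.7135 -0.0567]
top handle 209 [ 0.5696 -0.2799  0.0112] [ 0.9625 -0.2712  0.5696 -0.2799]
top steel 247 [ 0.4601 -0.2485  0.0071] [ 0.9472 -0.3207  0.4601 -0.2485]
[ 0.6131 -0.2916  0.0119] [ 0.4269 -0.2392  0.0069]
scene 0.072 [array([0.4532, 0.6222]), array([0.1275, 0.3031])] centre [0.5573 0.1579]
scene 0.078 [array([0.4539, 0.6219]), array([0.1276, 0.3032])] centre [0.5575 0.158 ]
scene handle 185 [ 0.5735 -0.2854  0.0114] [ 0.9579 -0.287   0.5735 -0.2854]
scene steel 190 [ 0.4603 -0.2491  0.0065] [ 0.951  -0.3093  0.4603 -0.2491]
[ 0.6161 -0.298   0.0119] [ 0.4272 -0.2394  0.0062]
```

Call:
jog_arm(targets=[[0.05,[0.022,-0.051,0],0.037],[0.05,[0.022,-0.051,0],0],[0.05,[0.022,-0.051,0],0],[0.05,[0.022,-0.051,0],0],[0.05,[0.022,-0.051,0],0],[0.05,[0.022,-0.051,0],0],[0.05,[0.022,-0.051,0],0],[0.05,[0.022,-0.051,0],0],[0.05,[0.022,-0.051,0],0],[0.05,[0.022,-0.051,0],0]])

```text
clock: 2.85
position: [0.4052, 0.0329, 0.2246]
ee_rot: [0.7, -0.7, 0.102, -0.103]
contact_force: [0.6, 0.1, -0.1]
width: 0.0502
```

Call:
jog_arm(targets=[[0.05,[0.021,-0.051,0],0],[0.05,[0.021,-0.051,0],0],[0.05,[0.021,-0.051,0],0],[0.05,[0.021,-0.051,-0.02],0],[0.05,[0.021,-0.051,-0.03],0],[0.05,[0.02,-0.05,-0.03],0],[0.05,[0,0,-0.03],0],[0.05,[0,0,0],0]])

```text
clock: 3.85
position: [0.5276, -0.2695, 0.1116]
ee_rot: [0.701, -0.699, 0.105, -0.1]
contact_force: [-0.0, 0.3, 0.1]
width: 0.0502
```

Call:
jog_arm(targets=[[0.05,[0.004,-0.001,-0.03],0],[0.05,[0,0,-0.03],0],[0.05,[0,0,-0.02],0],[0.05,[0,0,-0.011],0],[0.05,[0,0,0],0]])

```text
clock: 4.47
position: [0.5338, -0.2709, 0.0239]
ee_rot: [-0.7, 0.7, -0.102, 0.102]
contact_force: [-0.5, 0.0, -0.2]
width: 0.0498
```

```bash
python3 - <<'E'
from h import *
s=manip.get_state();print(s["position"],s["contact_force"])
p,d=get_image("scene");cv2.imwrite("pics/g1.png",cv2.resize(p[220:350,200:360,::-1],None,fx=4.5,fy=4.5,interpolation=3))
E
```

```text
[ 0.5337508  -0.27085504  0.0239184 ] [-0.50932772  0.02833694 -0.19768566]
```

View pics/g1.png

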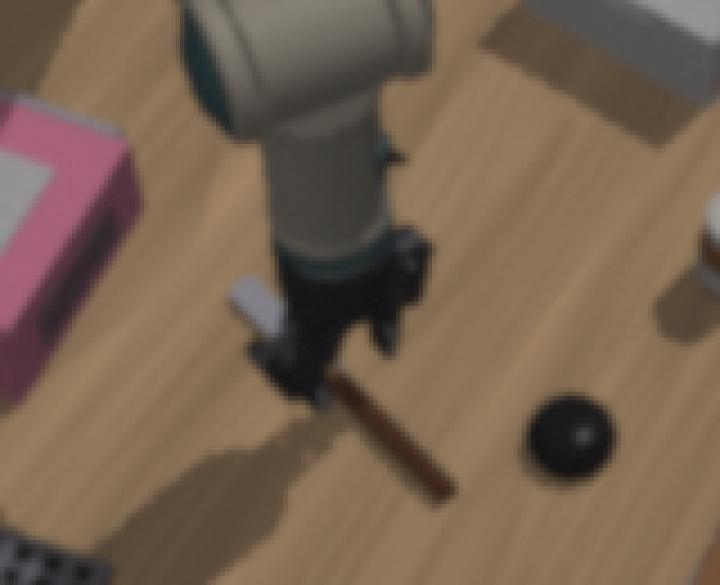

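Call:
jog_arm(targets=[[0.03,[-0.001,0,-0.004],0],[0.02,[0,0,0],0],[0.0,[0,0,0],0],[0.0,[0,0,0],0],[0.0,[0,0,0],0],[0.0,[0,0,0],0]], force=80)

```text
clock: 5.28
position: [0.5325, -0.2712, 0.0194]
ee_rot: [0.7, -0.7, 0.102, -0.102]
contact_force: [-0.2, -0.4, 0.7]
width: 0.0001
```

```bash
python3 - <<'E'
from h import *
s=manip.get_state();print(s["position"],s["contact_force"],s["width"])
p,d=get_image("scene");cv2.imwrite("pics/g2.png",cv2.resize(p[220:350,200:360,::-1],None,fx=4.5,fy=4.5,interpolation=3))
E
```

```text
[ 0.53252332 -0.27119097  0.01935848] [-0.24030687 -0.3974015   0.70485146] 0.00012121766385223238
```

View pics/g2.png

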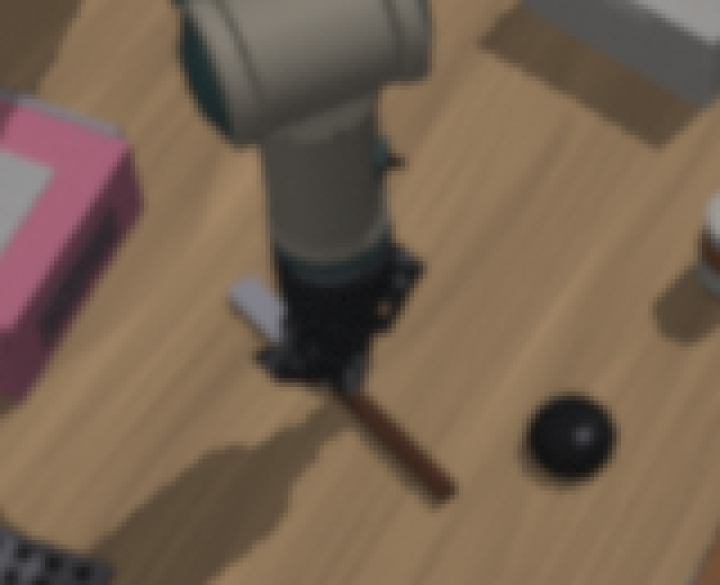

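Call:
jog_arm(targets=[[0.0,[0,0,0.03],0],[0.03,[0,0,0.04],0],[0.05,[0,0.02,0.06],0],[0.05,[0,0.06,0.01],0],[0.05,[0,0.06,0],0],[0.05,[0,0,0],0]])

```text
clock: 6.08
position: [0.5317, -0.1274, 0.1591]
ee_rot: [0.701, -0.699, 0.101, -0.1]
contact_force: [-0.5, -1.4, -0.2]
width: 0.05
```

```bash
python3 - <<'E'
from h import *
np.set_printoptions(precision=4,suppress=True)
print(manip.get_state()["position"])
for c in("top","scene"):
  p,d=get_image(c);cv2.imwrite(f"pics/g3{c}.png",p[:,:,::-1])
  for n,z in(("blade",0),("blade_tip",.007)):
    for r in spot_point(n,c)[:2]: print(n,c,r["score"],r["position"],at_z(c,r["position"],z)[0])
  for r in silhouettes("blade",c)[:1]:
    P=cloud(c,d,r["mask"]);P=P[np.abs(P[:,2])<.03]
    print(r["score"],len(P),P.mean(0),P.min(0),P.max(0),cv2.fitLine(P[:,:2].astype(np.float32),2,0,.01,.01).ravel())
    for a in np.arange(.41,.64,.02):
      Q=P[np.abs(P[:,0]-a)<.01]
      if len(Q):print(round(a,3),Q.mean(0))
E
```

```text
[ 0.5317 -0.1274  0.1591]
0.6 53 [ 0.6263  0.1557 -0.0008] [ 0.4996  0.0591 -0.0055] [0.6756 0.2624 0.0038] [0.4399 0.898  0.6263 0.1557]
0.49 [0.4996 0.2596 0.0021]
0.51 [ 0.5121  0.0711 -0.0017]
0.53 [ 0.5252  0.0704 -0.0013]
0.55 [ 0.5594  0.2624 -0.0022]
0.57 [0.5632 0.2622 0.0005]
0.59 [ 0.5869  0.2596 -0.0011]
0.61 [ 0.6103  0.0621 -0.0011]
0.63 [ 0.632   0.0592 -0.002 ]
blade scene 0.24 [339.4, 221.8] [0.5347 0.1195 0.    ]
blade_tip scene 0.92 [252.6, 286.3] [ 0.4258 -0.2483  0.007 ]
0.83 544 [ 0.5193 -0.2682  0.0071] [ 0.4144 -0.3095 -0.0097] [ 0.6314 -0.2207  0.0235] [ 0.9553 -0.2956  0.5193 -0.2682]
0.41 [ 0.4165 -0.239   0.0027]
0.43 [ 0.4298 -0.2409  0.0054]
0.45 [ 0.4499 -0.2478  0.0054]
0.47 [ 0.4698 -0.253   0.0054]
0.49 [ 0.4897 -0.2577  0.0064]
0.51 [ 0.51   -0.2646  0.0074]
0.53 [ 0.5302 -0.2711  0.0077]
0.55 [ 0.55   -0.2793  0.0084]
0.57 [ 0.5702 -0.2846  0.0097]
0.59 [ 0.5893 -0.2895  0.008 ]
0.61 [ 0.6102 -0.2964  0.0086]
0.63 [ 0.6262 -0.2996  0.0086]
```

View pics/g3scene.png

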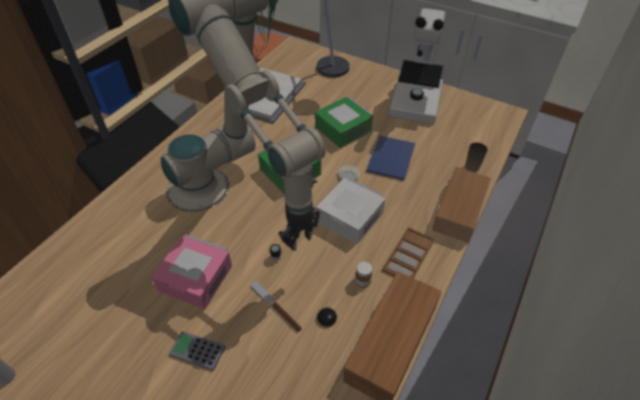

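```bash
python3 - <<'E'
from h import *
np.set_printoptions(precision=4,suppress=True)
t=manip.get_state()["position"]
for c in("scene","top"):
  p,d=get_image(c)
  P=cloud(c,d,np.ones(d.shape,bool));r,cc=np.nonzero(d>0)
  k=(np.hypot(P[:,0]-t[0],P[:,1]-t[1])<.09)&(P[:,2]>.1)&(P[:,2]<.25)
  Q=P[k]; print(c,len(Q),Q.min(0))
  o=np.argsort(Q[:,2])[:25]; print(np.c_[Q[o]-t,cc[k][o],r[k][o]])
  if c=="scene": cv2.imwrite("pics/g4.png",cv2.resize(p[190:270,250:350,::-1],None,fx=6,fy=6,interpolation=3)); print(proj(c,[t,t-[0,0,.017]]))
E
```

```text
scene 350 [ 0.5052 -0.1957  0.1671]
[[ -0.0007  -0.0315   0.0088 294.     251.    ]
 [  0.0142   0.0224   0.0093 308.     240.    ]
 [  0.0017   0.0262   0.0112 305.     237.    ]
 [  0.0133   0.024    0.0118 308.     239.    ]
 [  0.0064   0.0241   0.0119 306.     238.    ]
 [  0.0183   0.0214   0.0132 309.     240.    ]
 [  0.012    0.0206   0.0147 307.     239.    ]
 [  0.0179   0.0278   0.0152 310.     238.    ]
 [  0.0052  -0.0296   0.0156 296.     250.    ]
 [  0.0061   0.0248   0.0158 306.     237.    ]
 [  0.0106   0.0229   0.0161 307.     238.    ]
 [  0.0202   0.024    0.0163 310.     239.    ]
 [  0.0009  -0.0335   0.0172 294.     250.    ]
 [  0.0023   0.0254   0.0174 305.     236.    ]
 [  0.0095   0.0249   0.0179 307.     237.    ]
 [  0.0038  -0.0326   0.0181 295.     250.    ]
 [ -0.0011  -0.0356   0.0183 293.     250.    ]
 [ -0.0035  -0.0372   0.0186 292.     250.    ]
 [  0.0022  -0.03     0.0188 295.     249.    ]
 [  0.0047  -0.0286   0.0189 296.     249.    ]
 [  0.0147   0.0219   0.0199 308.     238.    ]
 [  0.0188   0.0322   0.0206 311.     236.    ]
 [ -0.00
[... 714 characters left out ...]
  0.0194 414.     178.    ]
 [ -0.0111  -0.0211   0.0196 437.     184.    ]
 [ -0.0186  -0.0232   0.0198 438.     187.    ]
 [  0.0123   0.037    0.0206 413.     174.    ]
 [ -0.0164  -0.03     0.0217 441.     186.    ]
 [ -0.0192  -0.0247   0.0225 439.     187.    ]
 [ -0.003    0.0283   0.0227 417.     180.    ]
 [ -0.0145  -0.0198   0.0232 437.     185.    ]
 [ -0.0169  -0.0316   0.0241 442.     186.    ]
 [  0.0015   0.0334   0.0242 415.     178.    ]
 [  0.0038   0.0383   0.0247 413.     177.    ]
 [ -0.0075  -0.022    0.0251 438.     182.    ]
 [ -0.0012   0.0338   0.0253 415.     179.    ]
 [ -0.0174  -0.0214   0.0254 438.     186.    ]
 [ -0.0176  -0.0188   0.0259 437.     186.    ]]
```

View pics/g4.png

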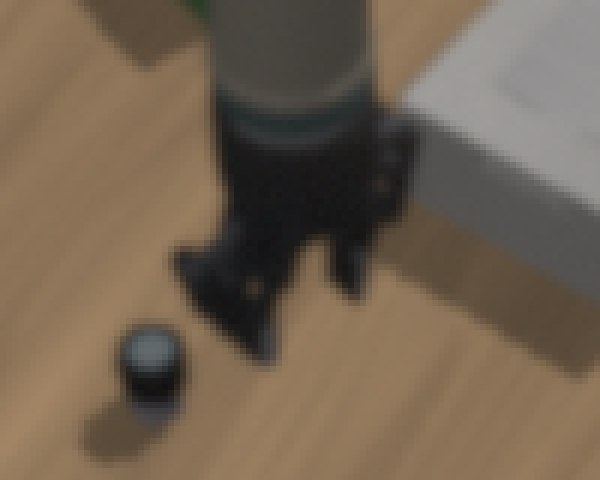

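```bash
python3 - <<'E'
from h import *
np.set_printoptions(precision=4,suppress=True)
t=manip.get_state()["position"]
j=np.array([.286,.958,0])
for dz in(-.017,-.011,-.004,0,.005,.01): print(dz,proj("scene",[t-j*.025+[0,0,dz],t-j*.032+[0,0,dz],t+j*.025+[0,0,dz]]).ravel())
print(proj("scene",[[.5685,-.282,.014],[.5317,-.2705,.014]]))
E
```

```text
-0.017 [293.8535 253.3126 292.0644 254.6564 306.3982 243.8886]
-0.011 [293.7785 252.1248 291.9834 253.4704 306.3643 242.69  ]
-0.004 [293.6903 250.7294 291.8883 252.0768 306.3246 241.282 ]
0 [293.6397 249.9272 291.8336 251.2757 306.3017 240.4727]
0.005 [293.5761 248.9196 291.7649 250.2694 306.2731 239.4562]
0.01 [293.5121 247.9065 291.6958 249.2577 306.2442 238.4342]
[[285.3386 314.4354]
 [277.0592 305.89  ]]
```

Call:
jog_arm(targets=[[0.035,[0,-0.05,-0.01],0],[0.035,[0,-0.05,-0.03],0],[0.035,[0,-0.043,-0.04],0],[0.035,[0,0,-0.04],0],[0.035,[0,0,-0.01],0],[0.035,[0,0,-0.005],0],[0.035,[0,0,-0.004],0],[0.035,[0,0,0],0]])

```text
clock: 7.58
position: [0.5332, -0.2743, 0.0208]
ee_rot: [-0.699, 0.7, -0.101, 0.102]
contact_force: [-0.0, -0.3, -0.4]
width: 0.0351
```

Call:
jog_arm(targets=[[0.035,[0,0,-0.003],0],[0.035,[0,0,-0.003],0],[0.035,[0,0,0],0]])

```text
clock: 7.95
position: [0.5323, -0.2742, 0.0135]
ee_rot: [0.7, -0.7, 0.102, -0.102]
contact_force: [-0.4, 0.1, 0.8]
width: 0.0349
```

Call:
jog_arm(targets=[[0.035,[0,0.002,-0.003],0],[0.035,[0,0,0],0]])

```text
clock: 8.2
position: [0.5322, -0.2721, 0.0103]
ee_rot: [0.7, -0.7, 0.102, -0.102]
contact_force: [-0.4, -0.1, 0.5]
width: 0.035
```

```bash
python3 - <<'E'
from h import *
s=manip.get_state();print(s["position"],s["contact_force"])
p,d=get_image("scene");cv2.imwrite("pics/g5.png",cv2.resize(p[270:330,240:310,::-1],None,fx=8,fy=8,interpolation=3))
E
```

```text
[ 0.53222012 -0.27207689  0.01030413] [-0.42148374 -0.09113208  0.47647095]
```

View pics/g5.png

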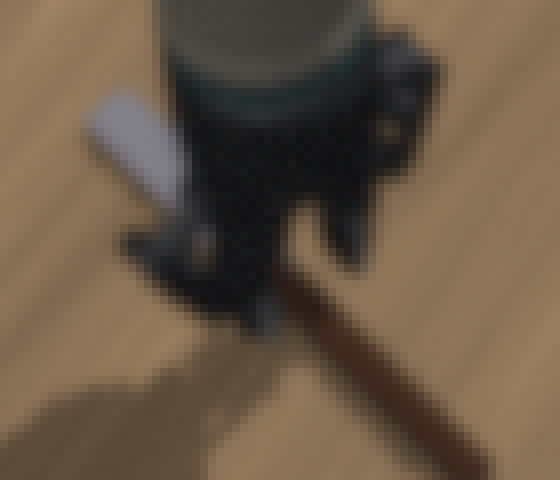

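Call:
jog_arm(targets=[[0.02,[0,0,0],0],[0.0,[0,0,0],0],[0.0,[0,0,0],0],[0.0,[0,0,0],0]], force=80)

```text
clock: 8.75
position: [0.5325, -0.2724, 0.0107]
ee_rot: [0.7, -0.7, 0.102, -0.102]
contact_force: [0.1, -0.4, -0.3]
width: -0.0
```

```bash
python3 - <<'E'
from h import *
s=manip.get_state();print(s["position"],s["contact_force"],s["width"])
p,d=get_image("scene");cv2.imwrite("pics/g6.png",cv2.resize(p[270:330,240:310,::-1],None,fx=8,fy=8,interpolation=3))
p,d=get_image("top");cv2.imwrite("pics/g6t.png",cv2.resize(p[140:250,400:500,::-1],None,fx=5,fy=5,interpolation=3))
E
```

```text
[ 0.53248903 -0.27244885  0.01068071] [ 0.06716571 -0.35686069 -0.31817909] -4.1815158442144196e-05
```

View pics/g6.png

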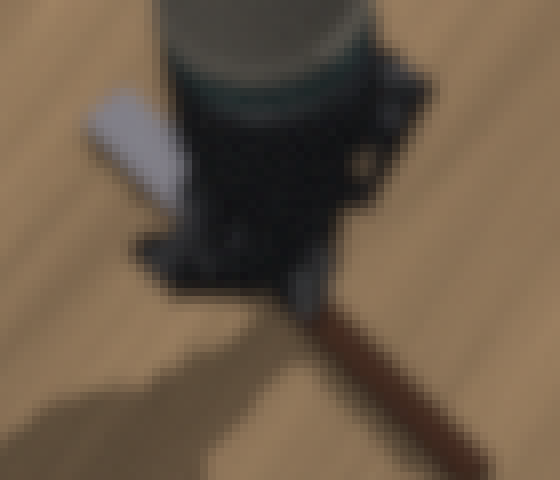

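View pics/g6t.png

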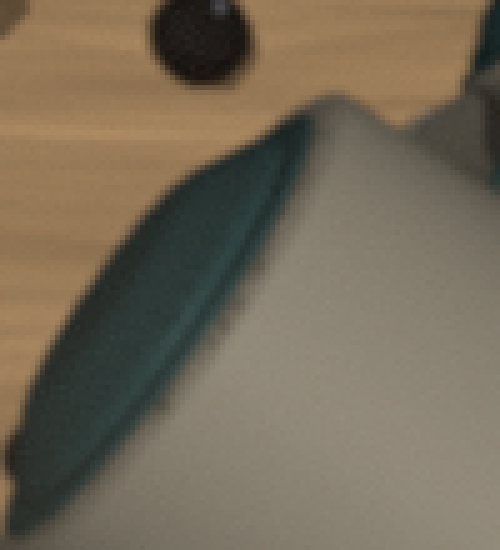

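Call:
jog_arm(targets=[[0.035,[0,0,0.003],0],[0.035,[0,0,0],0],[0.035,[0,0,-0.003],0],[0.035,[0,0,-0.003],0],[0.035,[0,0,-0.002],0],[0.035,[0,0,0],0]])

```text
clock: 9.6
position: [0.5323, -0.2723, 0.0053]
ee_rot: [0.7, -0.7, 0.102, -0.102]
contact_force: [-0.1, -0.1, 0.6]
width: 0.0348
```

Call:
jog_arm(targets=[[0.03,[0,0,-0.002],0],[0.03,[0,0,0],0]])

```text
clock: 9.85
position: [0.5324, -0.2723, 0.0035]
ee_rot: [0.7, -0.7, 0.102, -0.102]
contact_force: [-0.8, 0.2, 0.7]
width: 0.0301
```

Call:
jog_arm(targets=[[0.0,[0,0,0],0],[0.0,[0,0,0],0],[0.0,[0,0,0],0]])

```text
clock: 10.22
position: [0.5327, -0.2725, 0.004]
ee_rot: [-0.7, 0.7, -0.102, 0.102]
contact_force: [-0.0, 0.9, 3.4]
width: 0.0103
```

Call:
jog_arm(targets=[[0.0,[0,0,0],0],[0.0,[0,0,0],0]])

```text
clock: 10.48
position: [0.5326, -0.2725, 0.004]
ee_rot: [-0.7, 0.7, -0.102, 0.102]
contact_force: [-0.7, 0.3, 5.3]
width: 0.0099
```

```bash
python3 - <<'E'
from h import *
s=manip.get_state();print(s["position"],s["contact_force"],s["width"])
p,d=get_image("scene");cv2.imwrite("pics/g7.png",cv2.resize(p[270:330,240:310,::-1],None,fx=8,fy=8,interpolation=3))
E
```

```text
[ 0.53262965 -0.27248431  0.00398279] [-0.67636578  0.32286404  5.31834981] 0.009919117410694924
```

View pics/g7.png

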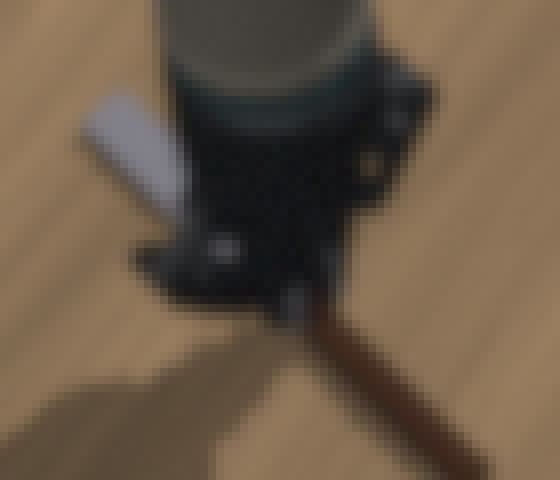

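Call:
jog_arm(targets=[[0.03,[0,0,0],0],[0.03,[0,0,0],0],[0.03,[0,0,-0.003],0],[0.03,[0,0,-0.002],0],[0.03,[0,0,0],0]])

```text
clock: 11.15
position: [0.5323, -0.2723, -0.0017]
ee_rot: [0.7, -0.7, 0.102, -0.102]
contact_force: [0.7, 1.3, 0.2]
width: 0.0297
```

Call:
jog_arm(targets=[[0.03,[0,0,-0.003],0],[0.03,[0,0,-0.002],0],[0.03,[0,0,0],0]])

```text
clock: 11.52
position: [0.5323, -0.2723, -0.0066]
ee_rot: [0.7, -0.7, 0.102, -0.102]
contact_force: [0.6, -0.1, 0.2]
width: 0.0297
```

Call:
jog_arm(targets=[[0.0,[0,0,0],0],[0.0,[0,0,0],0],[0.0,[0,0,0],0],[0.0,[0,0,0],0]])

```text
clock: 12.02
position: [0.5327, -0.2725, -0.006]
ee_rot: [-0.7, 0.7, -0.102, 0.102]
contact_force: [-0.6, 0.4, 3.9]
width: 0.0116
```

Call:
jog_arm(targets=[[0.0,[0,0,0.01],0],[0.0,[0,0,0.03],0],[0.0,[0,0,0.05],0],[0.0,[0,0,0.05],0],[0.0,[0,0,0.0],0]])

```text
clock: 12.65
position: [0.5352, -0.2742, 0.1387]
ee_rot: [-0.698, 0.701, -0.099, 0.105]
contact_force: [0.8, -0.1, -0.7]
width: 0.0116
```

```bash
python3 - <<'E'
from h import *
np.set_printoptions(precision=4,suppress=True)
s=manip.get_state();print(s["position"],s["contact_force"],s["width"])
p,d=get_image("scene");cv2.imwrite("pics/g8.png",cv2.resize(p[230:340,220:330,::-1],None,fx=5,fy=5,interpolation=3))
for r in spot_point("blade_tip","scene")[:2]: print(r)
r=silhouettes("blade","scene")[0];P=cloud("scene",d,r["mask"]);print(r["score"],len(P))
for a in np.arange(.39,.66,.02):
  Q=P[np.abs(P[:,0]-a)<.01]
  if len(Q):print(round(a,3),np.median(Q,axis=0))
E
```

```text
[ 0.5352 -0.2742  0.1387] [ 0.7607 -0.1463 -0.6836] 0.011585196881126057
{'position': [246.3, 260.1], 'score': 0.62}
0.59 304
0.39 [ 0.3897 -0.1904 -0.0001]
0.43 [ 0.4309 -0.2436  0.1509]
0.45 [ 0.4499 -0.2489  0.1507]
0.47 [ 0.4638 -0.2565  0.1508]
0.51 [ 0.5178 -0.2247  0.0013]
0.53 [ 0.5231 -0.2258 -0.002 ]
0.55 [ 0.5523 -0.2815  0.1574]
0.57 [ 0.5688 -0.2859  0.1575]
0.59 [ 0.5904 -0.2914  0.1579]
0.61 [ 0.6102 -0.2984  0.1579]
0.63 [ 0.6265 -0.303   0.1578]
```

View pics/g8.png

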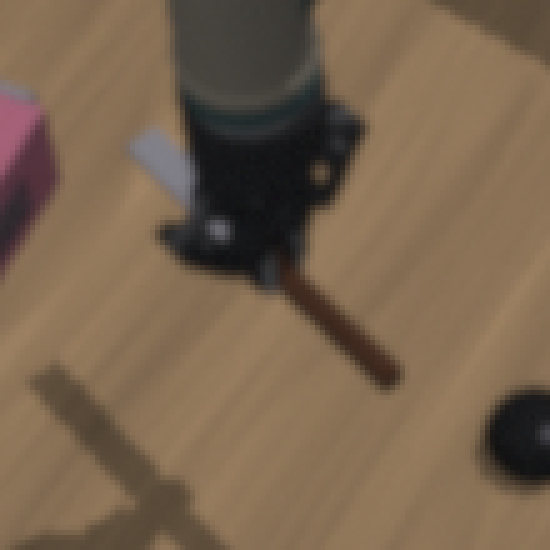

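Call:
jog_arm(targets=[[0.0,[0,0.02,0.01],-0.173],[0.0,[0,0.025,0],-0.173],[0.0,[0,0.025,0],-0.173],[0.0,[0,0.025,0],-0.173],[0.0,[0,0.025,0],-0.173],[0.0,[-0.002,0.025,0],-0.173],[0.0,[-0.002,0.025,0],-0.173],[0.0,[0,0.025,-0.02],-0.175],[0.0,[0,0,-0.03],0],[0.0,[0,0,0],0]], force=100)

```text
clock: 14.05
position: [0.5252, -0.0762, 0.0902]
ee_rot: [0.472, -0.475, 0.528, -0.523]
contact_force: [-0.9, 0.4, 0.4]
width: 0.0108
```

```bash
cat > bl.py <<'E'
from h import *
from scipy.spatial.transform import Rotation as R
import sys
np.set_printoptions(precision=4,suppress=True)
s=manip.get_state();t=s["position"];M=R.from_quat(s["ee_rot"],scalar_first=True).as_matrix()
print(t,s["contact_force"],s["width"],"jaw",np.degrees(np.arctan2(M[1,2],M[0,2])),s["clock"])
for c in("top","scene"):
  p,d=get_image(c);cv2.imwrite(f"pics/{sys.argv[1]}{c}.png",p[:,:,::-1])
  for r in spot_point("blade_tip",c)[:1]:
    print(c,r["score"],r["position"],at_z(c,r["position"],t[2]+.012)[0])
  L=[r for r in silhouettes("blade",c) if r["mask"].sum()<1500]
  if L:
    P=cloud(c,d,L[0]["mask"]);P=P[P[:,2]>.03]
    if len(P)<10: continue
    f=cv2.fitLine(P[:,:2].astype(np.float32),2,0,.01,.01).ravel();print(L[0]["score"],len(P),"fit",f,np.degrees(np.arctan2(f[1],f[0])))
    for a in np.arange(-.3,.3,.02):
      Q=P[np.abs(P[:,1]-a)<.01]
      if len(Q)>4:print(round(a,3),len(Q),np.median(Q,axis=0),Q[:,0].min(),Q[:,0].max())
E
python3 bl.py h1
```

```text
[ 0.5252 -0.0762  0.0902] [-0.8693  0.4054  0.3988] 0.010830585594378042 jaw -5.974382823955171 14.05
top 0.98 [351.8, 185.1] [0.5325 0.0456 0.1022]
0.61 395 fit [ 0.1051  0.9945  0.529  -0.033 ] 83.96667
-0.18 7 [ 0.5161 -0.171   0.1087] 0.5114234657297841 0.5217960290324195
-0.16 46 [ 0.5159 -0.1599  0.1082] 0.5089449293521912 0.5245442916482996
-0.14 15 [ 0.5186 -0.1471  0.1089] 0.5110438705444904 0.5241448090764655
-0.06 28 [ 0.5263 -0.0553  0.1088] 0.5203290739000771 0.5344109502091001
-0.04 63 [ 0.5281 -0.0389  0.1037] 0.5176551842009192 0.5395451789498911
-0.02 59 [ 0.5308 -0.0199  0.1038] 0.5195255237620588 0.5420304267289263
0.0 68 [ 0.533  -0.0002  0.1042] 0.4153389929586778 0.5440604735985524
0.02 68 [0.5353 0.0215 0.104 ] 0.5243412469587645 0.5467989904849926
0.04 41 [0.5375 0.0376 0.1046] 0.5267753532432676 0.5484379472461302
scene 0.55 [329.0, 220.9] [0.5401 0.0312 0.1022]
0.8 199 fit [ 0.0949  0.9955  0.5316 -0.0825] 84.55197
-0.18 11 [ 0.5236 -0.1763  0.1103] 0.5183004311543586 0.5279380864222312
-0.16 27 [ 0.525  -0.1603  0.1111] 0.5188863973990383 0.5298385215770062
-0.14 30 [ 0.5259 -0.1399  0.1124] 0.5178142799292178 0.5313150528798724
-0.12 33 [ 0.5291 -0.1193  0.1112] 0.518657141476272 0.5354003440410946
-0.1 28 [ 0.531  -0.1004  0.1128] 0.5234659513601813 0.5356421139104705
0.0 26 [0.5406 0.0008 0.1072] 0.5306947866383723 0.54835106301877
0.02 26 [0.5412 0.0206 0.107 ] 0.5326650139298426 0.5486387810497557
0.04 15 [0.5441 0.0347 0.107 ] 0.5321664150512488 0.5513147297387073
```

```bash
python3 -c "
import cv2
a=cv2.imread('pics/h1top.png')[130:250,270:420];b=cv2.imread('pics/h1scene.png')[180:300,260:410]
cv2.imwrite('pics/h1.png',cv2.resize(cv2.vconcat([a,b]),None,fx=2.5,fy=2.5,interpolation=3))"
```

```text
(no output)
```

View pics/h1.png

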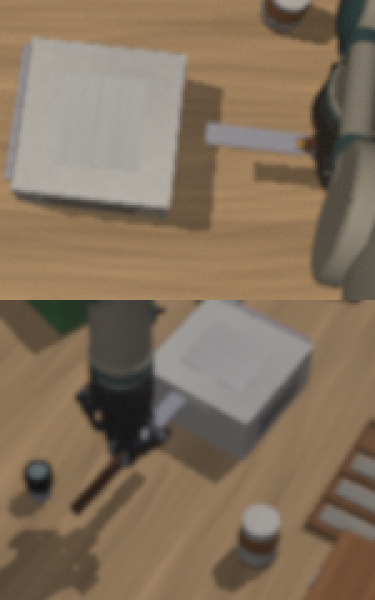

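Call:
jog_arm(targets=[[0.0,[0.004,0,-0.03],0],[0.0,[0,0,-0.006],0],[0.0,[0,0,0],0]])

```text
clock: 14.72
position: [0.5324, -0.0775, 0.0578]
ee_rot: [0.473, -0.473, 0.526, -0.525]
contact_force: [0.3, 0.8, -0.3]
width: 0.0111
```

```bash
python3 bl.py h2; python3 -c "
import cv2
a=cv2.imread('pics/h2top.png')[130:230,270:400];b=cv2.imread('pics/h2scene.png')[180:280,270:400]
cv2.imwrite('pics/h2.png',cv2.resize(cv2.vconcat([a,b]),None,fx=3,fy=3,interpolation=3))"
```

```text
[ 0.5324 -0.0775  0.0578] [ 0.2912  0.8075 -0.3265] 0.011072004739299828 jaw -6.02609092026481 14.725
top 0.74 [342.7, 182.7] [0.5463 0.0673 0.0698]
0.89 313 fit [ 0.1099  0.9939  0.5387 -0.014 ] 83.68813
-0.06 44 [ 0.5343 -0.0571  0.0764] 0.5245522169842715 0.5450481021989689
-0.04 67 [ 0.5359 -0.0411  0.0715] 0.524365915992126 0.5476326470148755
-0.02 58 [ 0.5378 -0.0198  0.0714] 0.5267825961659577 0.5492372604261591
0.0 59 [ 0.5403 -0.0007  0.0711] 0.5290362989599895 0.5518169969458582
0.02 60 [0.5428 0.0193 0.0719] 0.5319462881743648 0.5537701458789017
0.04 25 [0.5432 0.0343 0.0718] 0.5348416569738174 0.5539661451411368
scene 0.49 [328.9, 228.1] [0.5423 0.0279 0.0698]
0.7 291 fit [ 0.7493 -0.6622  0.7146 -0.0635] -41.4703
-0.08 116 [ 0.7141 -0.0762  0.0501] 0.6904678795552289 0.7322542165561055
-0.06 124 [ 0.7199 -0.0606  0.0725] 0.687909303929019 0.7377012588484326
-0.04 51 [ 0.7109 -0.0423  0.0724] 0.6900548132957522 0.7331894410782394
```

View pics/h2.png

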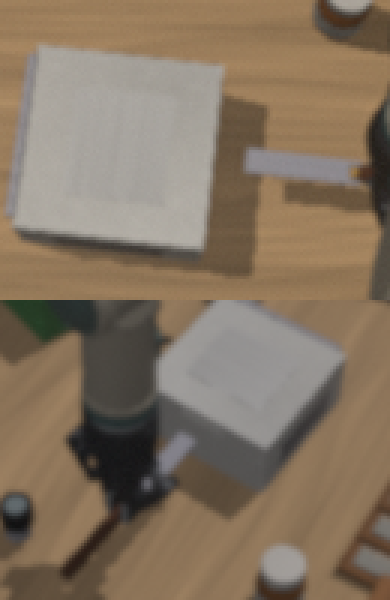

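Call:
jog_arm(targets=[[0.0,[0,0,-0.002],0],[0.0,[0.001,0.015,0],0],[0.0,[0.001,0.012,0],0],[0.0,[0.001,0.01,0],0],[0.0,[0,0,0],0]])

```text
clock: 15.65
position: [0.5355, -0.0393, 0.0557]
ee_rot: [0.474, -0.474, 0.525, -0.525]
contact_force: [0.4, -0.5, -0.9]
width: 0.0109
```

Call:
jog_arm(targets=[[0.0,[0.001,0.01,0],0],[0.0,[0.001,0.01,0],0],[0.0,[0,0,0],0]])

```text
clock: 16.02
position: [0.5375, -0.0197, 0.0556]
ee_rot: [0.473, -0.473, 0.525, -0.525]
contact_force: [0.5, -0.1, -0.7]
width: 0.0111
```

```bash
python3 bl.py h3|head -3; python3 -c "
import cv2
a=cv2.imread('pics/h3top.png')[130:230,270:400];b=cv2.imread('pics/h3scene.png')[180:280,270:400]
cv2.imwrite('pics/h3.png',cv2.resize(cv2.vconcat([a,b]),None,fx=3,fy=3,interpolation=3))"
```

```text
[ 0.5375 -0.0197  0.0556] [ 0.5029 -0.1118 -0.6899] 0.01106877685473269 jaw -5.955831109100014 16.025
top 0.74 [328.8, 182.5] [0.5467 0.1048 0.0676]
0.83 205 fit [0.0967 0.9953 0.5404 0.0066] 84.452415
```

View pics/h3.png

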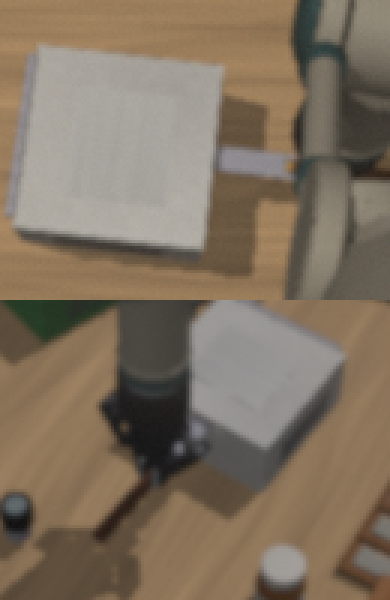

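Call:
jog_arm(targets=[[0.0,[0,0.001,0.018],0],[0.0,[0,0.002,0.014],0],[0.0,[0,0.003,0.0135],0],[0.0,[0,0.005,0.013],0],[0.0,[0.001,0.006,0.0125],0],[0.0,[0,0,0],0]])

```text
clock: 17.08
position: [0.5395, -0.0029, 0.128]
ee_rot: [-0.474, 0.473, -0.525, 0.526]
contact_force: [-0.1, 0.3, -1.5]
width: 0.0109
```

```bash
python3 bl.py h4|head -3; python3 -c "
import cv2
a=cv2.imread('pics/h4top.png')[130:230,270:400];b=cv2.imread('pics/h4scene.png')[150:270,270:400]
cv2.imwrite('pics/h4.png',cv2.resize(cv2.vconcat([a,b]),None,fx=3,fy=3,interpolation=3))"
```

```text
[ 0.5395 -0.0029  0.128 ] [-0.1063  0.3254 -1.4779] 0.010945005537248371 jaw -5.9778946815518985 17.075
top 0.76 [321.3, 175.2] [0.548  0.1256 0.14  ]
scene 0.63 [343.1, 201.1] [0.5537 0.0989 0.14  ]
```

View pics/h4.png

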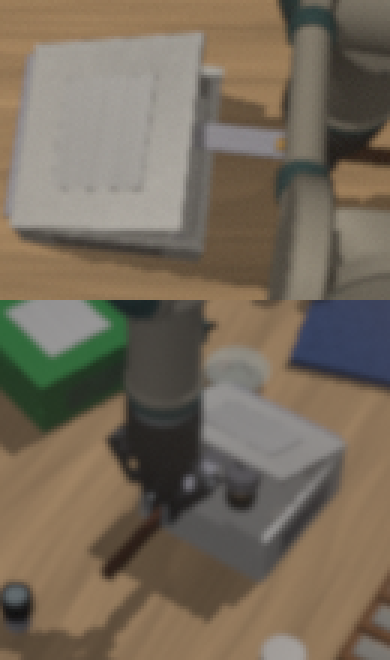

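Call:
jog_arm(targets=[[0.0,[0.001,0.007,0.012],0],[0.0,[0.001,0.0085,0.011],0],[0.0,[0.001,0.0095,0.01],0],[0.0,[0.001,0.0105,0.009],0],[0.0,[0.001,0.0115,0.008],0],[0.0,[0.001,0.012,0.007],0],[0.0,[0.001,0.0125,0.0055],0],[0.0,[0,0,0],0]])

```text
clock: 18.38
position: [0.5458, 0.0693, 0.1895]
ee_rot: [-0.474, 0.473, -0.525, 0.525]
contact_force: [-0.9, -0.8, -0.2]
width: 0.0113
```

```bash
python3 bl.py h5|head -3; python3 -c "
import cv2
a=cv2.imread('pics/h5top.png')[110:230,250:400];b=cv2.imread('pics/h5scene.png')[130:250,270:420]
cv2.imwrite('pics/h5.png',cv2.resize(cv2.vconcat([a,b]),None,fx=2.5,fy=2.5,interpolation=3))"
```

```text
[0.5458 0.0693 0.1895] [-0.8874 -0.7538 -0.2451] 0.011343518959701796 jaw -5.929679905175743 18.375
top 0.65 [294.3, 165.5] [0.5545 0.1894 0.2015]
0.87 427 fit [0.1062 0.9943 0.5457 0.0828] 83.90316
```

View pics/h5.png

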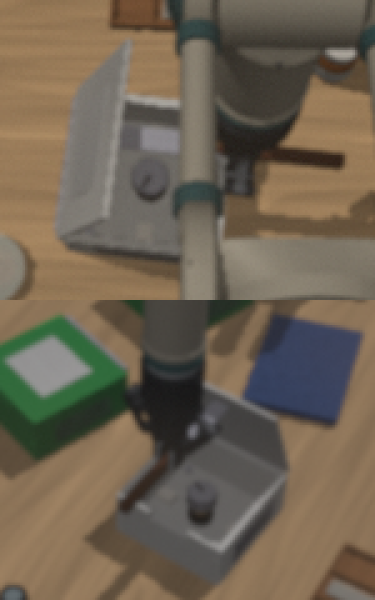

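Call:
jog_arm(targets=[[0.0,[0.001,0.013,0.004],0],[0.0,[0.001,0.0135,0.003],0],[0.0,[0.001,0.014,0.002],0],[0.0,[0.001,0.014,0],0],[0.0,[0.002,0.014,0],0],[0.0,[0.002,0.014,0],0],[0.0,[0.001,0.014,-0.002],0],[0.0,[0.001,0.01,-0.002],0],[0.0,[0,0,0],0]])

```text
clock: 19.8
position: [0.5553, 0.1752, 0.1937]
ee_rot: [0.473, -0.474, 0.525, -0.525]
contact_force: [-0.8, 0.3, -1.1]
width: 0.0109
```

```bash
python3 bl.py h6|head -3; python3 -c "
import cv2
a=cv2.imread('pics/h6top.png')[110:230,230:380];b=cv2.imread('pics/h6scene.png')[130:250,270:420]
cv2.imwrite('pics/h6.png',cv2.resize(cv2.vconcat([a,b]),None,fx=2.5,fy=2.5,interpolation=3))"
```

```text
[0.5553 0.1752 0.1937] [-0.8181  0.2726 -1.0616] 0.01094191680861825 jaw -5.956528011103037 19.8
0.78 462 fit [0.2017 0.9795 0.5549 0.1883] 78.36441
0.1 30 [0.5464 0.1037 0.2119] 0.5402024518269783 0.5540012277562101
```

View pics/h6.png

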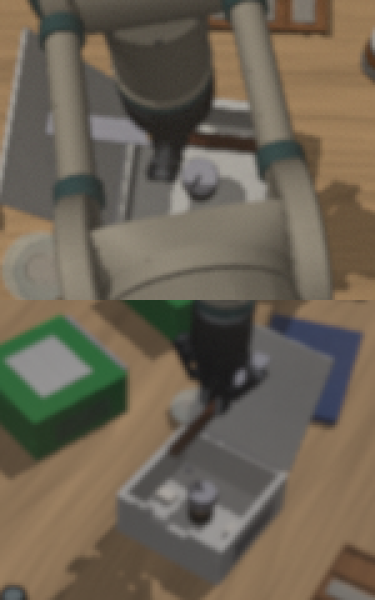

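Call:
jog_arm(targets=[[0.0,[0,-0.02,0.01],0],[0.0,[0,-0.045,0.005],0],[0.0,[0,-0.05,0],0],[0.0,[0,-0.05,0],0],[0.0,[0,-0.05,0],0],[0.0,[0,-0.05,-0.02],0],[0.0,[0,-0.045,-0.04],0],[0.0,[0,0,-0.05],0],[0.0,[0,0,-0.05],0],[0.0,[0,0,-0.03],0]])

```text
clock: 21.35
position: [0.5539, -0.1368, 0.0175]
ee_rot: [0.472, -0.473, 0.526, -0.525]
contact_force: [-0.3, -0.4, -0.7]
width: 0.0108
```

Call:
jog_arm(targets=[[0.0,[0,0,-0.01],0],[0.0,[0,0,0],0]])

```text
clock: 21.6
position: [0.5557, -0.1362, 0.0096]
ee_rot: [-0.473, 0.473, -0.525, 0.526]
contact_force: [-0.2, 0.2, -0.3]
width: 0.0111
```

```bash
python3 bl.py h7; python3 -c "
import cv2
a=cv2.imread('pics/h7top.png')[110:230,230:430];b=cv2.imread('pics/h7scene.png')[130:290,230:430]
cv2.imwrite('pics/h7.png',cv2.resize(cv2.vconcat([a,b]),None,fx=2,fy=2,interpolation=3))"
```

```text
[ 0.5557 -0.1362  0.0096] [-0.2326  0.2189 -0.2581] 0.011112976763260516 jaw -6.044680722073447 21.6
top 0.85 [370.1, 179.8] [ 0.5675 -0.0137  0.0216]
0.83 56 fit [ 0.0823  0.9966  0.5546 -0.1895] 85.281265
-0.22 12 [ 0.5543 -0.2191  0.0317] 0.5455561583698796 0.5586412146790243
-0.2 12 [ 0.5526 -0.195   0.0309] 0.547589817938803 0.5623732334581072
-0.18 14 [ 0.5549 -0.181   0.0321] 0.5490967463148682 0.562725043943187
-0.16 11 [ 0.5562 -0.1609  0.0318] 0.5511048685958535 0.5625744103019954
```

View pics/h7.png

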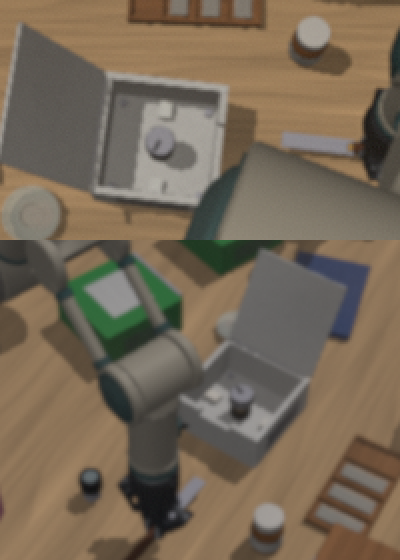

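Call:
jog_arm(targets=[[0.0,[0,0,-0.008],0],[0.0,[0,0,-0.005],0],[0.0,[0,0,-0.002],0],[0.0,[0,0,0],0]])

```text
clock: 22.4
position: [0.5552, -0.1352, -0.0059]
ee_rot: [0.473, -0.473, 0.526, -0.525]
contact_force: [-1.0, 0.7, 2.6]
width: 0.011
```

Touching the desk. Release and retreat upward; also measure the cap.

Call:
jog_arm(targets=[[0.03,[0,0,0],0],[0.035,[0,0,0],0],[0.035,[0,0,0],0],[0.035,[0,0,0.02],0],[0.035,[0,0,0.05],0],[0.035,[0,-0.02,0.06],0],[0.06,[-0.03,-0.06,0.06],0],[0.06,[0,0,0],0]])

```text
clock: 23.4
position: [0.5361, -0.2003, 0.1692]
ee_rot: [-0.473, 0.472, -0.523, 0.529]
contact_force: [-0.1, 1.1, -1.1]
width: 0.06
```

```bash
cat > cap.py <<'E'
from h import *
import sys
np.set_printoptions(precision=4,suppress=True)
s=manip.get_state();print(s["position"],s["qpos"],s["clock"])
for c in("top","scene"):
  p,d=get_image(c);cv2.imwrite(f"pics/{sys.argv[1]}{c}.png",p[:,:,::-1])
  for r in spot_point("cap_top",c)[:2]: print("captop",c,r["score"],r["position"],at_z(c,r["position"],.0595)[0])
  for r in silhouettes("cap",c)[:2]:
    P=cloud(c,d,r["mask"]);print(" sil",r["score"],r["mask"].sum(),r["position"],np.median(P,0),at_z(c,r["position"],.0595)[0])
    Q=P[P[:,2]>.052]
    if len(Q)>10: print("  top",len(Q),Q.mean(0),(Q.min(0)+Q.max(0))/2,Q[:,2].max())
  if c=="top":
    for r in spot_point("blade",c)[:1]:print("blade",r["position"],at_z(c,r["position"],0)[0])
# rectify the plane z=.0595 about cap centre
p,d=get_image("top")
n=400;g=np.linspace(-.03,.03,n);X,Y=np.meshgrid(.5555+g,.156+g)
uv=proj("top",np.c_[X.ravel(),Y.ravel(),np.full(n*n,.0595)]).astype(np.float32).reshape(n,n,2)
w=cv2.remap(p,uv[...,0],uv[...,1],cv2.INTER_CUBIC)[::-1]  # x right, y up
pp,dd=get_image("scene")
uv=proj("scene",np.c_[X.ravel(),Y.ravel(),np.full(n*n,.0595)]).astype(np.float32).reshape(n,n,2)
w2=cv2.remap(pp,uv[...,0],uv[...,1],cv2.INTER_CUBIC)[::-1]
cv2.imwrite(f"pics/{sys.argv[1]}rect.png",cv2.convertScaleAbs(cv2.hconcat([w,w2])[:,:,::-1],alpha=1.4))
E
python3 cap.py c1
```

```text
[ 0.5361 -0.2003  0.1692] [-0.4784  0.3028  1.6072 -0.0012  1.2227 -0.3699] 23.4
captop top 0.46 [308.6, 180.6] [0.5531 0.1598 0.0595]
 sil 0.68 172 [309.4, 181.2] [0.552  0.1564 0.0588] [0.5515 0.1576 0.0595]
  top 159 [0.5529 0.1568 0.059 ] [0.5528 0.1574 0.0594] 0.06372967512917271
blade [424.1, 189.2] [ 0.5477 -0.1744  0.    ]
captop scene 0.69 [347.0, 173.1] [0.4713 0.2914 0.0595]
captop scene 0.46 [349.7, 203.4] [0.5478 0.1656 0.0595]
```

View pics/c1rect.png

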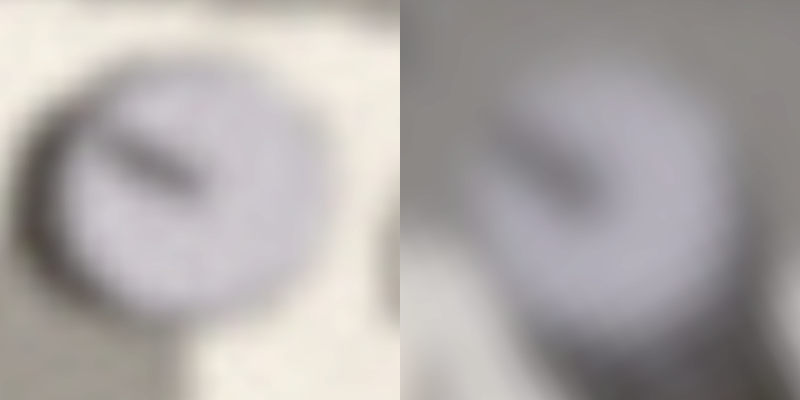

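View pics/c1scene.png

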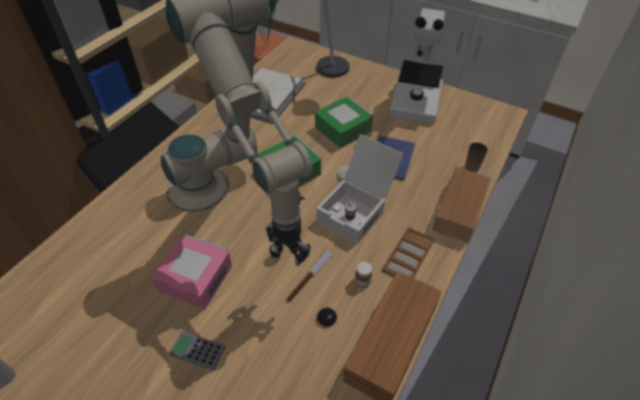

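Call:
jog_arm(targets=[[0.08,[0.003,0.051,0],0.165],[0.08,[0.003,0.051,0],0.165],[0.08,[0.003,0.051,0],0.165],[0.08,[0.003,0.051,0],0.165],[0.08,[0.003,0.051,0],0.165],[0.08,[0.002,0.051,0],0.165],[0.08,[0.002,0.051,0],0.165],[0.08,[0,0,-0.03],0],[0.08,[0,0,0],0]], force=40)

```text
clock: 24.98
position: [0.5514, 0.1608, 0.1327]
ee_rot: [-0.683, 0.684, -0.183, 0.179]
contact_force: [-1.0, -0.2, 0.4]
width: 0.0798
```

```bash
python3 bl.py c2|head -1; python3 -c "
import cv2
a=cv2.imread('pics/c2top.png')[110:230,230:380];b=cv2.imread('pics/c2scene.png')[130:250,270:420]
cv2.imwrite('pics/c2.png',cv2.resize(cv2.vconcat([a,b]),None,fx=2.5,fy=2.5,interpolation=3))"
```

```text
[0.5514 0.1608 0.1327] [-1.0046 -0.1782  0.4092] 0.07984891739623562 jaw 60.2654416380567 24.975
```

View pics/c2.png

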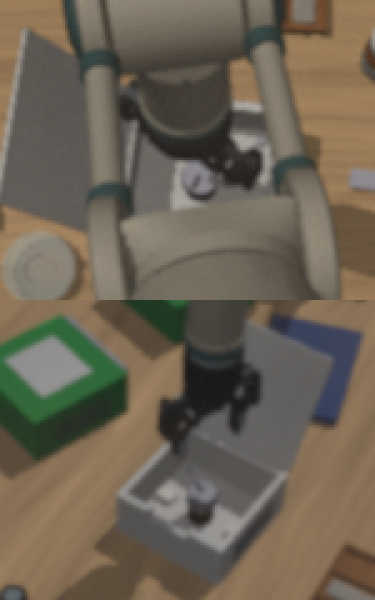

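Call:
jog_arm(targets=[[0.08,[0.004,-0.004,-0.02],0],[0.08,[0,0,-0.025],0],[0.08,[0,0,-0.02],0],[0.08,[0,0,0],0]])

```text
clock: 25.78
position: [0.5569, 0.1555, 0.0693]
ee_rot: [-0.683, 0.684, -0.183, 0.182]
contact_force: [0.5, -0.1, -0.1]
width: 0.0799
```

```bash
python3 bl.py c3|head -1; python3 -c "
import cv2
a=cv2.imread('pics/c3top.png')[130:230,250:370];b=cv2.imread('pics/c3scene.png')[160:250,300:400]
b=cv2.resize(b,None,fx=6,fy=6,interpolation=3)
cv2.imwrite('pics/c3.png',b)"
```

```text
[0.5569 0.1555 0.0693] [ 0.5035 -0.0733 -0.111 ] 0.07989725736581865 jaw 60.107562531668 25.775
```

View pics/c3.png

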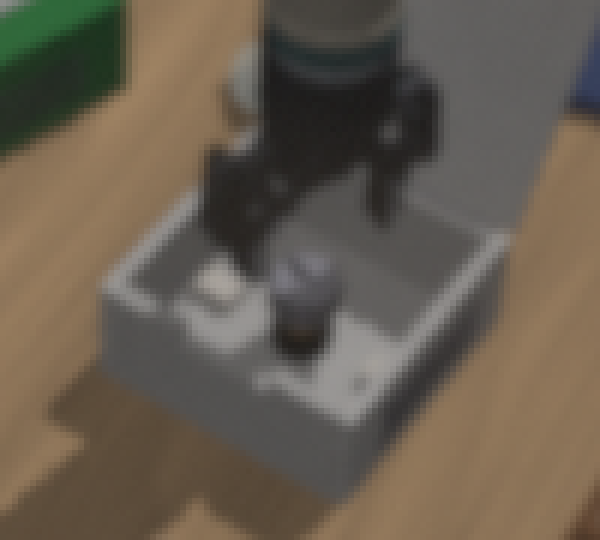

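Call:
jog_arm(targets=[[0.08,[0,0,-0.015],0],[0.08,[0,0,-0.015],0],[0.08,[0,0,-0.012],0],[0.06,[0,0,0],0],[0.055,[0,0,0],0]])

```text
clock: 26.7
position: [0.5579, 0.1562, 0.028]
ee_rot: [0.683, -0.683, 0.182, -0.182]
contact_force: [-0.0, -0.3, 0.2]
width: 0.0553
```

```bash
python3 bl.py c4|head -1; python3 -c "
import cv2
b=cv2.imread('pics/c4scene.png')[160:250,300:400]
b=cv2.resize(b,None,fx=6,fy=6,interpolation=3)
cv2.imwrite('pics/c4.png',b)"
```

```text
[0.5579 0.1562 0.028 ] [-0.039  -0.3322  0.2346] 0.05531701118620906 jaw 60.160056532184036 26.7
```

View pics/c4.png

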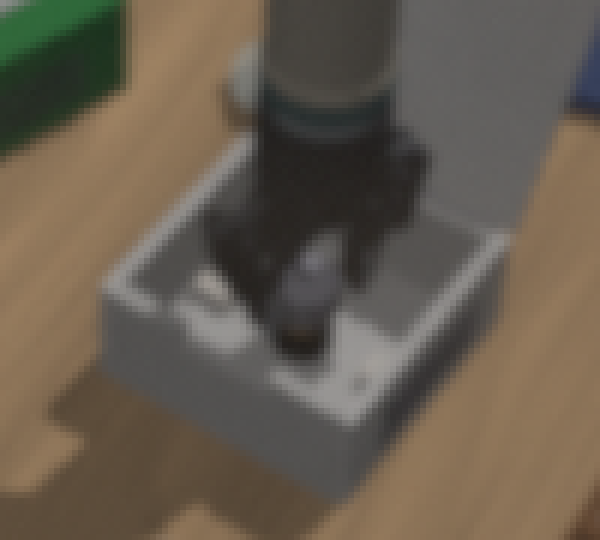

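Call:
jog_arm(targets=[[0.055,[-0.002,0.001,-0.004],0],[0.045,[0,0,0],0],[0.02,[0,0,0],0],[0.02,[0,0,0],0],[0.02,[0,0,0],0]], force=30)

```text
clock: 27.62
position: [0.555, 0.1567, 0.0241]
ee_rot: [-0.683, 0.684, -0.182, 0.182]
contact_force: [-3.4, -2.9, 2.9]
width: 0.0383
```

Call:
jog_arm(targets=[[0.02,[0,0,0],-0.1],[0.02,[0,0,0],-0.18],[0.02,[0,0,0],-0.18],[0.02,[0,0,0],-0.18],[0.02,[0,0,-0.001],-0.18],[0.02,[0,0,0],-0.18],[0.02,[0,0,0],-0.18],[0.02,[0,0,0],-0.18],[0.02,[0,0,0],-0.18],[0.02,[0,0,0],0]], force=40)

```text
clock: 28.88
position: [0.5545, 0.1565, 0.0231]
ee_rot: [0.363, -0.365, 0.606, -0.606]
contact_force: [-4.0, -3.7, 4.9]
width: 0.0378
```

```bash
python3 bl.py c5|head -1; python3 -c "
from rig import manip
s=manip.get_state();print(s['moment'],s['qpos'])
import cv2
b=cv2.imread('pics/c5scene.png')[160:250,300:400]
b=cv2.resize(b,None,fx=6,fy=6,interpolation=3)
cv2.imwrite('pics/c5.png',b)"
```

```text
[0.5545 0.1565 0.0231] [-4.033  -3.7037  4.8821] 0.03782157031378486 jaw -28.05868889361429 28.875
[-0.55964772  0.63919293 -0.0610955 ] [ 1.54900594e-01  4.57784557e-01  1.77641531e+00 -9.44304867e-04
  9.09741427e-01  6.44193650e-01]
```

View pics/c5.png

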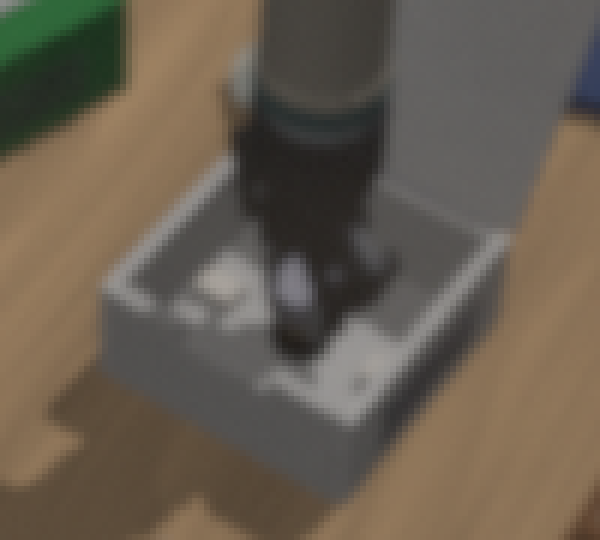

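Call:
jog_arm(targets=[[0.02,[0,0,-0.001],-0.18],[0.02,[0,0,0],-0.18],[0.02,[0,0,0],-0.18],[0.02,[0,0,0],-0.18],[0.02,[0,0,0],-0.18],[0.02,[0,0,0],0]])

```text
clock: 29.92
position: [0.5543, 0.1568, 0.0225]
ee_rot: [-0.063, 0.065, -0.704, 0.704]
contact_force: [-5.2, -3.2, 6.9]
width: 0.0378
```

```bash
cat > st.py <<'E'
from rig import manip
from scipy.spatial.transform import Rotation as R
import numpy as np
np.set_printoptions(precision=4,suppress=True)
s=manip.get_state();M=R.from_quat(s["ee_rot"],scalar_first=True).as_matrix()
print(s["position"],s["contact_force"],s["moment"],s["width"],"jaw",np.degrees(np.arctan2(M[1,2],M[0,2])),s["qpos"][5],s["clock"])
E
python3 st.py
```

```text
[0.5543 0.1568 0.0225] [-5.186  -3.2259  6.9266] [-0.4691  0.7505 -0.0866] 0.03776369277616665 jaw -79.63149164528495 1.5452531291869298 29.925
```

Call:
jog_arm(targets=[[0.02,[0,0,0],-0.1],[0.02,[0,0,0],0]])

```text
clock: 30.18
position: [0.5543, 0.1568, 0.0225]
ee_rot: [-0.028, 0.03, -0.706, 0.707]
contact_force: [-5.1, -3.2, 6.0]
width: 0.0378
```

```bash
python3 st.py
```

```text
[0.5543 0.1568 0.0225] [-5.0976 -3.2078  6.0441] [-0.4225  0.7586 -0.0568] 0.03777981058420385 jaw -85.33979711615089 1.6448073281457687 30.175
```

Call:
jog_arm(targets=[[0.02,[0,0,0],-0.1],[0.02,[0,0,0],0]])

```text
clock: 30.42
position: [0.5543, 0.1569, 0.0224]
ee_rot: [0.007, -0.006, -0.707, 0.707]
contact_force: [-4.6, -2.8, 6.7]
width: 0.0381
```

```bash
python3 st.py
```

```text
[0.5543 0.1569 0.0224] [-4.598  -2.8298  6.6823] [-0.4286  0.6658 -0.0725] 0.038050975920512445 jaw -91.06591666768273 1.7447936084281954 30.425
```

Call:
jog_arm(targets=[[0.02,[0,0,0],-0.08],[0.02,[0,0,0],0]])

```text
clock: 30.68
position: [0.5543, 0.1569, 0.0223]
ee_rot: [0.036, -0.034, -0.706, 0.707]
contact_force: [-3.7, -3.4, 5.7]
width: 0.0379
```

```bash
python3 st.py
```

```text
[0.5543 0.1569 0.0223] [-3.732  -3.4025  5.656 ] [-0.4511  0.6936 -0.143 ] 0.03786277037991545 jaw -95.64003699396412 1.824616911378991 30.675
```

Call:
jog_arm(targets=[[0.02,[0,0,0],-0.08],[0.02,[0,0,0],0]])

```text
clock: 30.92
position: [0.5547, 0.1568, 0.0223]
ee_rot: [0.062, -0.061, -0.704, 0.705]
contact_force: [-4.8, -1.9, 5.5]
width: 0.0377
```

```bash
python3 st.py
```

```text
[0.5547 0.1568 0.0223] [-4.7554 -1.869   5.5397] [-0.4529  0.5612  0.8933] 0.037667569732080686 jaw -99.98450892707187 1.9015803961096467 30.925
```

Call:
jog_arm(targets=[[0.02,[0,0,0],-0.02],[0.02,[0,0,0],0],[0.02,[0,0,0],0]])

```text
clock: 31.3
position: [0.5551, 0.1568, 0.0223]
ee_rot: [0.069, -0.068, -0.703, 0.704]
contact_force: [-3.4, -3.3, 5.3]
width: 0.0379
```

```bash
python3 st.py
```

```text
[0.5551 0.1568 0.0223] [-3.4472 -3.3352  5.3379] [-0.4617  0.6166  1.0374] 0.03794511626820531 jaw -101.15759982921765 1.921949368197291 31.3
```

Hard stop confirmed (moment 1.04 N m). Back off 1.62 rad.

Call:
jog_arm(targets=[[0.02,[0,0,0],0.1],[0.02,[0,0,0],0.17],[0.02,[0,0,0],0.17],[0.02,[0,0,0.001],0.17],[0.02,[0,0,0],0.17],[0.02,[0,0,0],0.17],[0.02,[0,0,0],0.17],[0.02,[0,0,0],0.17],[0.02,[0,0,0],0.17],[0.02,[0,0,0],0.16]])

```text
clock: 32.55
position: [0.5548, 0.1573, 0.0233]
ee_rot: [0.462, -0.463, 0.535, -0.534]
contact_force: [-4.8, -2.3, 6.0]
width: 0.0378
```

Call:
jog_arm(targets=[[0.02,[0,0,0],0],[0.02,[0,0,0],0]])

```text
clock: 32.8
position: [0.5548, 0.1572, 0.0233]
ee_rot: [0.461, -0.462, 0.536, -0.536]
contact_force: [-4.4, -1.9, 5.8]
width: 0.0381
```

```bash
python3 st.py; python3 bl.py f1|head -1; python3 -c "
import cv2
a=cv2.imread('pics/f1top.png')[110:210,230:390];b=cv2.imread('pics/f1scene.png')[160:250,290:400]
b=cv2.resize(b,None,fx=5,fy=5,interpolation=3)
cv2.imwrite('pics/f1.png',b);cv2.imwrite('pics/f1t.png',cv2.resize(a,None,fx=4,fy=4,interpolation=3))"
```

```text
[0.5548 0.1572 0.0233] [-4.3538 -1.8686  5.8025] [-0.2786  0.6866  0.0406] 0.03811623234594743 jaw -8.580751762821738 0.30446724094610667 32.8
[0.5548 0.1572 0.0233] [-4.3538 -1.8686  5.8025] 0.03811623234594743 jaw -8.580751762821738 32.8
```

View pics/f1.png

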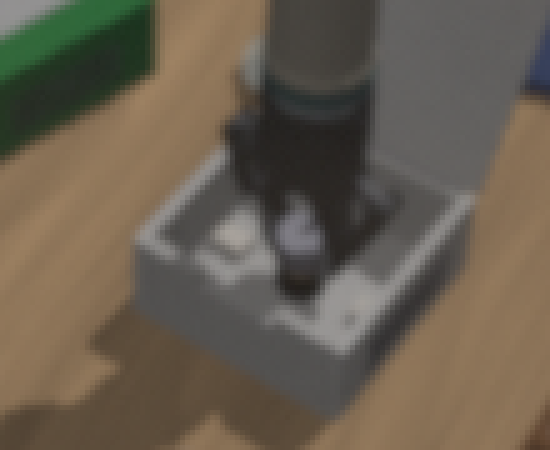

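View pics/f1scene.png

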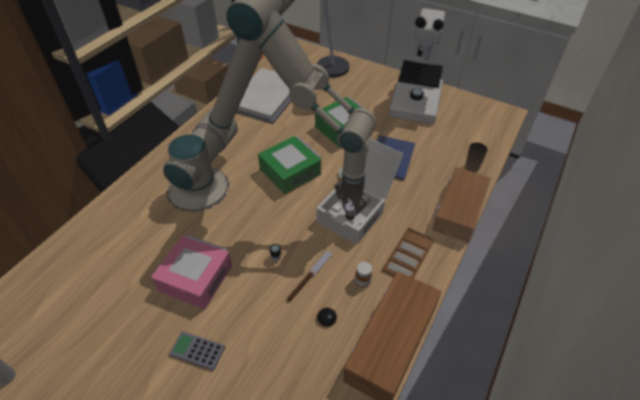

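View pics/f1t.png

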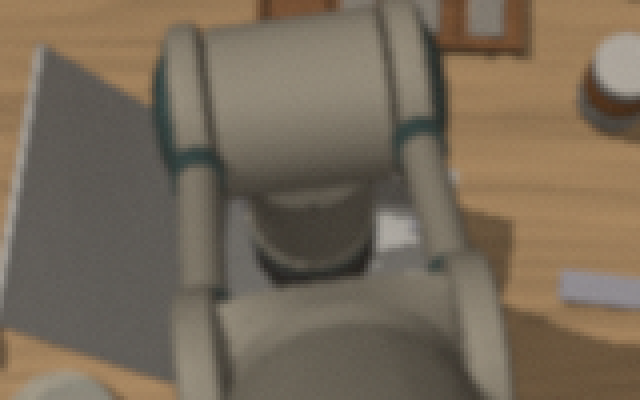

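```bash
python3 -c "
from rig import sign_off; print(sign_off())"; python3 st.py
```

```text
the job is handed in; nothing more can be done
None
the job is handed in; nothing more can be done
```

The whole job was carried out and handed in at about 32.8 s on the robot's clock; `sign_off()` gave no verdict.

- **Cover:** The blade went into the slot and lifted the cover with no finger contact seen in the pictures. It then pushed the cover past upright. The last scene picture still shows it leaning back on its stop.
- **Blade:** It was lowered until the wrist felt the desk (about 2.6 N) and released. It lies flat between the box and where it started, with the gripper well away from it.
- **Cap:** It turned clockwise about 2.7 rad until it hit its stop. The moment rose from about 0.06 to 1.04 N m, and the angle agreed with the 2.69 rad I estimated from the rib. I backed it off and judge it to stand at 1.53 to 1.62 rad. The gripper is still closed on it, at an opening of 38 mm and a 40 N setting.

**Checks that disagreed:**
- The fingertips stood roughly 20 mm farther back from the reported TCP than stated. The first three closings on the blade handle therefore missed or caught only its top edge. I corrected the height by feel and by the pictures.
- The opening read 11 mm on the 14 mm handle and 38 mm on the 40 mm cap.
- The rib was mostly hidden at the end, so the final cap angle comes from the tool's turn and the stop, not from a direct view.

The bystanders that show in the final picture (jar, mouse, eyepiece) look unmoved. The dish is mostly hidden there, and I did not measure any of them again.

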